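# Bolt the retained sample into its bench pen

## Task

Stand the small amber bottle from the gate's path upright inside the low fenced pen beside the things already there, setting it down rather than dropping it. Then shut the gate, drawing its bolt back first so that it clears the keeper, and push the bolt all the way across to its stop so that the tip goes right through the keeper. Leave the other bottles, jar, beaker and tin where they are and tip nothing over.

Things in the scene. Friction and masses are not known exactly. Their poses are not given: they have to be found in the camera images.
- pen: Low square pen fixed to the bench, 200 x 200 mm, aluminium rails 56 mm high with steel pickets on its -x, +x and -y sides, a gate on its +y side. Origin: centre of its underside, at bench height; z up. Floor 3 mm thick; inside, free space runs from -89 to +89 mm in x and y. Position and yaw vary. Tall fixed equipment stands behind it, from world x = 0.63 on.
- hinge (a point): Upright axis of the gate's hinge, at x = +92, y = +95 mm of the pen, at bench height.
- keeper (a point): Middle of the keeper's opening: a steel strap, 14 mm long, arching over the bolt's line on top of the post at the gate's free end, open at both ends along the pen's x. Point at x = -95, y = +95 mm of the pen, 63 mm above the bench; the strap's top is 72 mm above the bench.
- gate (a joint): Angle of the gate about the hinge, rad: 0 = shut (along the pen's +y side, free end at the keeper), grows as it swings outward, stop at 1.45. Shut = under 0.045. 168 mm from hinge axis to free end, 56 mm high, 8 mm thick; it runs from the hinge along (-cos, +sin) of this angle in the pen's x, y. Stays where it is left (friction 0.12 N m).
- bolt (a joint): Travel (m) of the round 10 mm steel bolt along the gate's top: 0 = fully back towards the hinge (stop), 0.036 = fully shot (stop). Tip 166 mm + travel from the hinge axis: gate shut, it enters the keeper at 0.014 and is through at 0.028; home = over 0.031. Out by over 0.014 it strikes the keeper's outside and stops the gate short of shut. Friction 1.5 N, stays as left.
- pull (a point): The bolt's pull: an upright round dark steel pin, 12 mm thick, rising from the bolt to 111 mm above the bench. Point on its axis, 94 mm above the bench, 100 mm + bolt travel from the hinge axis along the gate. Straps on the gate either side of it reach 71 mm above the bench. Held in the fingers it can draw the bolt and swing the gate.
- amber_small_mid (a point): The small amber glass bottle with a ribbed white screw cap: body 48 mm in diameter, 102 mm tall, cap 32 mm in diameter over the top 21 mm, about 0.16 kg. Stands on the bench in the path of the open gate. This point is on its axis, half-way up (51 mm above its underside), its z axis up along the bottle.
- clear_bottle_mid (a point): Clear glass bottle with a screw cap, 54 mm in diameter, 108 mm tall, standing inside the pen; point on its axis, 54 mm above its underside. It stays in the pen, upright.
- tall_vial_mid (a point): Slender capped headspace vial, 23 mm in diameter, 77 mm tall, standing inside the pen; point on its axis, 38.5 mm above its underside. It stays in the pen, upright.
- jar: Septa jar, 39 mm in diameter, 47 mm tall, on the bench just outside the gate's sweep, near the small amber bottle; origin at the centre of its underside. Bystander.
- amber_large: Large amber bottle with a dark screw cap, 66 mm in diameter, 132 mm tall, to the left of the gate; origin at the centre of its underside. Bystander.
- small_beaker: Small glass beaker, 48 mm wide, 58 mm tall, to the left of the gate; origin at the centre of its underside. Bystander.
- tin: Flat round tin, 55 mm in diameter, 18 mm tall, to the left; origin at the centre of its underside. Bystander.
Not all that is in view belongs to the job. What is shaped like the part that bears amber_small_mid but blue or pink is not meant.

How it is judged:
On the way, in this order (a step that is already met when the one before it is completed fails the run):
1. the small amber bottle stands upright in the pen, let go (x of amber_small_mid in the frame of pen between -0.075 and 0.075 m and y of amber_small_mid in the frame of pen between -0.075 and 0.075 m and z of amber_small_mid in the frame of pen between 0.046 and 0.062 m and angle between amber_small_mid's own z axis and vertical below 0.15 rad and contact force between the fingers and amber_small below 0.1 N), for 0.2 s.
2. the gate is shut with the bolt drawn back clear of the keeper (value of joint gate below 0.045 rad and value of joint bolt below 0.014 m), for 0.1 s.
3. the bolt is pushed right through the keeper with the gate shut (value of joint gate below 0.045 rad and value of joint bolt above 0.031 m), for 0.2 s.
At the end, for the whole second after the job is handed in: Gate shut (under 0.045 rad), bolt through the keeper (over 31 of 36 mm); amber bottle at rest on the pen floor, its centre within 75 mm of the pen centre in x and y; it, the clear bottle and the tall vial all upright (0.15 rad) inside the pen (all of step 3 and x of amber_small_mid in the frame of pen between -0.075 and 0.075 m and y of amber_small_mid in the frame of pen between -0.075 and 0.075 m and z of amber_small_mid in the frame of pen between 0.046 and 0.062 m and angle between each of amber_small_mid, clear_bottle_mid, tall_vial_mid's own z axis and vertical below 0.15 rad and x of clear_bottle_mid in the frame of pen between -0.085 and 0.085 m and y of clear_bottle_mid in the frame of pen between -0.085 and 0.088 m and x of tall_vial_mid in the frame of pen between -0.085 and 0.085 m and y of tall_vial_mid in the frame of pen between -0.085 and 0.088 m and linear speed of amber_small below 0.02 m/s and velocity of joint bolt below 0.02 m/s); the robot touches nothing.
It fails at once if the small amber bottle tips over (angle between amber_small_mid's own z axis and vertical above 0.6 rad).
It fails at once if the small amber bottle is let go more than 30 mm above the pen's floor (contact force between the fingers and amber_small below 0.05 N and z of amber_small_mid in the frame of pen above 0.085 m).
It fails at once if a thing already in the pen tips over (angle between any of clear_bottle_mid, tall_vial_mid's own z axis and vertical above 0.5 rad).
It fails at once if the septa jar, large amber bottle, small beaker or tin is moved more than 30 mm (distance of any of jar, amber_large, small_beaker, tin from where it was at the start of the episode above 0.03 m).
It also fails if it takes over 54 s, if anything falls off the work surface, if the arm or the gripper's body presses on something with over 40 N, if the wrist force passes 120 N, or if a joint passes its speed limit or range.

## Robot

A 6-joint arm with a two-finger parallel gripper is mounted at the origin on a cart in front of the work surface, level with it; the furniture and walls round the work are solid. World frame = base frame: x ahead of the robot, y to its left, z up, the work surface at z = 0. Lengths are in m, angles in rad, forces in N, time in s.
With the tool pointing down it reaches from about 0.35 to 0.975 m from the base axis. Payload 4.9 kg.
Tool frame: the origin (TCP) lies at the very end of the fingers, on their centre line; the grasp point (between the pads) lies 19 mm behind it; z points along the fingers, x is the direction in which the jaws open and shut, and the axes are right-handed (so a half turn about z gives the same grasp; the last joint's range is limited). The gripper opens to 85 mm and grips with 20 to 120 N. Pads are 22 mm wide; open, the fingers measure 114 mm over their backs; the gripper's body (76 mm by 85 mm) begins 54 mm behind the grasp point. The pads swing forward as they close: fully open they stand 13 mm farther back than shut.
Start: joints at [-1.454, 0.053, 1.613, -0, 1.476, -0.119], TCP at [0.146, -0.608, 0.231] pointing down, gripper open.
Joint ranges: [-3.01, 3.01], [-1.01, 2.22], [0.06, 2.58], [-1.02, 4.17], [0.09, 2.62], [-3.14, 3.14]. Speed limits (rad/s): [2.57, 2.57, 3.14, 3.14, 3.14, 3.14].

## Interface

Orientations are given as a unit quaternion [w, x, y, z].
In Python, from plant import manip, imaging gives the robot as it stands.
- The arm moves only by the shell command python3 -m pendant 'ROWS'. ROWS is JSON, a list that holds one entry, the list of rows, each a list of 7 numbers: the turn, a rotation vector about the world's x, y, z in units of pi rad (1.0 is pi rad), then the shift along the world's x, y, z in units of 250 mm (1.0 is 250 mm), then the opening, from 0 (shut) to 1 (fully open). In form: [[[ax, ay, az, tx, ty, tz, claw], ...]]. A call has 1 to 20 rows; each row shifts and turns the commanded pose from where the row before left it; what a row does not reach is not made up. A row lasts 1/8 s, in which the tool goes at most 62.5 mm and 10.7 degrees, less where a joint would pass 70% of its speed; a pose out of reach is approached as far as the arm can. A call with a number of a shift or a turn outside -1 to 1 is refused whole. A call with a gripper value outside its range is refused whole. The fingers move at their own pace and stop on an object; the grip force is fixed at half the most. Time passes only in rows, so rows that do not move let the fingers close. It gives the time, the measured TCP pose, the force and the opening at its end, in the units of the state.
- manip.state(): the state, without advancing time (a new reading comes with each control period).
- imaging.grab_frame(name): name is "side" or "top" or "wrist"; returns a dict with "frame" (400x640x3 uint8, blue, green, red), "mtx" (3x3 intrinsics, pixels), "k1" (the pictures are not rectified: a ray, as slopes to the right and down, at radius r is drawn at 1 + k1 r^2 times it, then the intrinsics apply), "world_to_cam" (4x4, takes a point from world to camera coordinates). Camera axes: x right, y down, z forward; pixel columns grow to the right and rows downward; lengths in m; the calibration is good to about 2 mm. A picture is of the moment at which its call begins. There is no depth.
- manip.job_done(): hands the job in, once; it reports no verdict.
The state is a dict: "time": time; "joint_pos": joint angles; "joint_vel": joint speeds; "joint_efforts": joint torques, N m; "tool_pos": TCP position; "tool_rot": TCP orientation; "contact_force": force on the tool from outside, world axes, zero at the start; "ft_torque": the same for the moment, N m; "gripper_width": opening from 0.0 (shut) to 1.0 (fully open).
Only numpy, scipy, OpenCV 4.12 (cv2) and the standard library are available. Lean on these libraries where they do the work, as an engineer would, in place of code of your own. Each camera call takes 0.05 s, during which the arm holds its last target. There are 200 camera calls.

## Working session

There is one attempt and no reset: what is moved stays moved. The work goes in short steps, Python scripts to look and compute and a shell command to move; the robot and the scene stay as the last step left them, time stands still between calls to the robot, and variables do not carry over. Pictures are saved under pics/ and viewed, about 8 in all and at most 12, crops included, and the job is handed in when it is done.

```bash
mkdir -p pics; cat > h.py <<'E'
import numpy as np, cv2, pickle
from plant import manip, imaging
def grab(name,tag):
    f=imaging.grab_frame(name); pickle.dump(f,open(f'pics/{tag}.pkl','wb')); cv2.imwrite(f'pics/{tag}.png',f['frame']); return f
def load(tag): return pickle.load(open(f'pics/{tag}.pkl','rb'))
def ray(f,u,v):
    K=f['mtx']; p=np.array([(u-K[0,2])/K[0,0],(v-K[1,2])/K[1,1]]); q=p.copy()
    for _ in range(30): q=p/(1+f['k1']*(q@q))
    M=np.array(f['world_to_cam']); R=M[:3,:3]; return -R.T@M[:3,3], R.T@np.array([q[0],q[1],1])
def atz(f,u,v,z):
    o,d=ray(f,u,v); return o+d*(z-o[2])/d[2]
def tri(*obs):
    A=np.zeros((3,3));b=np.zeros(3);rs=[]
    for f,u,v in obs:
        o,d=ray(f,u,v); d=d/np.linalg.norm(d); P=np.eye(3)-np.outer(d,d); A+=P;b+=P@o; rs.append((o,P))
    x=np.linalg.solve(A,b); return x,[round(float(np.linalg.norm(P@(x-o)))*1000,1) for o,P in rs]
def proj(f,X):
    M=np.array(f['world_to_cam']); c=M[:3,:3]@np.array(X)+M[:3,3]; q=c[:2]/c[2]; q=q*(1+f['k1']*(q@q)); K=f['mtx']
    return np.array([K[0,0]*q[0]+K[0,2],K[1,1]*q[1]+K[1,2]])
E
python3 - <<'E'
from h import *
for n in('top','side'):
    f=grab(n,n+'0'); print(n,f['mtx'][0,0],f['k1'],ray(f,320,200))
print(manip.state())
E
```

```text
top 392.123409064721 -0.08649865634748323 (array([ 0.31021332, -0.03369261,  1.18508309]), array([ 8.83773173e-02, -4.66998720e-04, -9.96117807e-01]))
side 410.69129682878923 -0.046637714473877205 (array([ 0.43553975, -0.96267018,  0.49814379]), array([-0.00677844,  0.91233669, -0.40972044]))
{'time': 0.1, 'joint_pos': array([-1.45398434e+00,  5.33129340e-02,  1.61414537e+00,  1.62618848e-05,
        1.47600146e+00, -1.19002405e-01]), 'joint_vel': array([ 0.00010016, -0.00093576, -0.0031528 , -0.00214913, -0.00038288,
       -0.00026699]), 'joint_efforts': array([ 9.31578252e-04, -3.94905674e+01, -3.71365142e+01, -8.39213499e-05,
        3.92286340e-03,  9.77058988e-06]), 'tool_pos': array([ 0.14595963, -0.60714322,  0.23017902]), 'tool_rot': array([-6.66560913e-04,  7.85376448e-01, -6.19017740e-01, -6.53668738e-04]), 'contact_force': array([0.17547653, 0.75123397, 0.7470766 ]), 'ft_torque': array([ 0.03059877, -0.03490297, -0.01640134]), 'gripper_width': 1.0017510138862584}
```

View pics/top0.png

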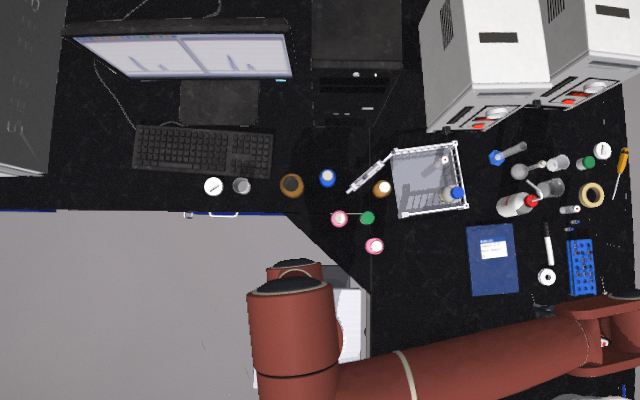

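View pics/side0.png

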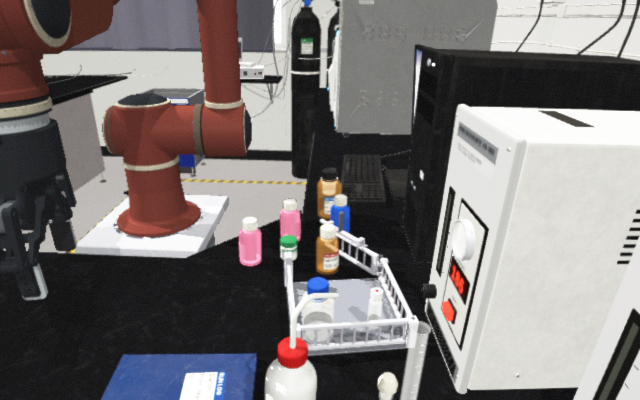

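Top view: the amber candidates are the small amber bottle with a white cap at (382,188), the large amber with a dark cap at (292,185), the blue bottle at (327,177), the pink ones at (340,218) and (374,246), and the green-lidded jar at (367,217). I choose (382,188). The pen is around (427,178), and the gate runs from (391,153) to (348,192). In the side view the small amber bottle is at (327,250). I'll check it in a close crop.

```bash
python3 - <<'E'
import cv2
a=cv2.imread('pics/top0.png')[130:226,338:478]; b=cv2.imread('pics/side0.png')[190:360,260:440]
cv2.imwrite('pics/c1.png',cv2.resize(a,None,fx=5.6,fy=5.6,interpolation=cv2.INTER_CUBIC))
cv2.imwrite('pics/c2.png',cv2.resize(b,None,fx=3.5,fy=3.5,interpolation=cv2.INTER_CUBIC))
E
```

```text
(no output)
```

View pics/c1.png

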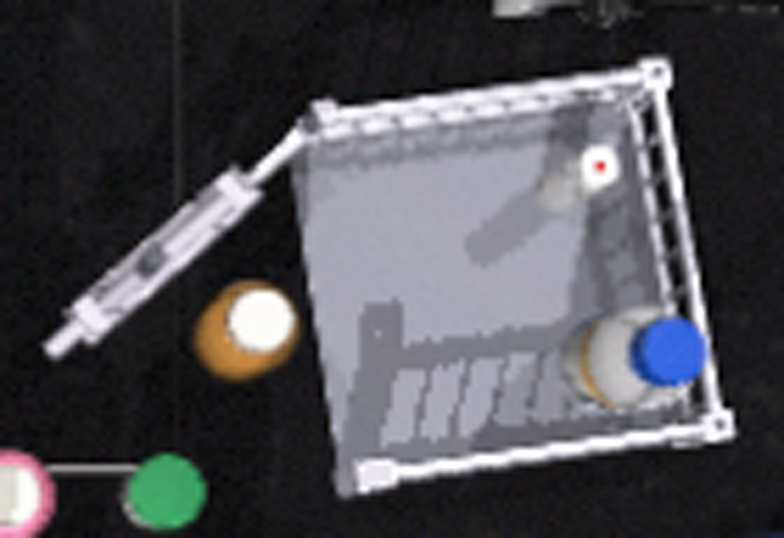

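View pics/c2.png

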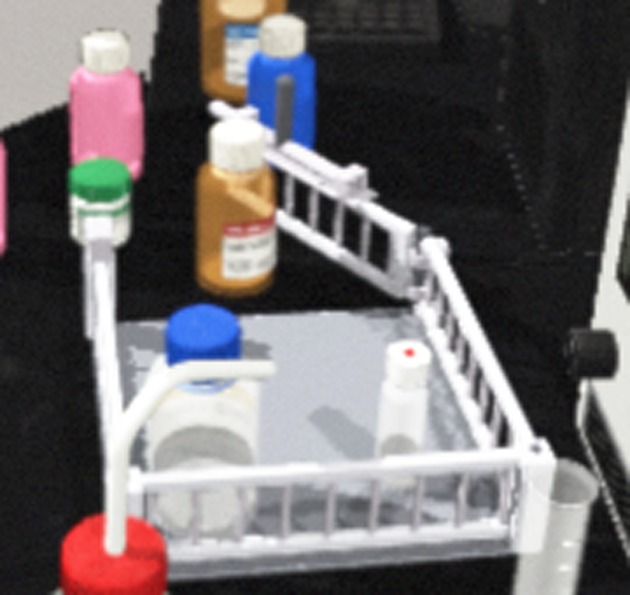

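The crops confirm an amber body with a white ribbed cap at top (384.8,187.1) and side (328,227). The pin is dark at top (365.5,175.5) and side (341.7,213).

```bash
cat > m.py <<'E'
from h import *
t,s=load('top0'),load('side0')
T=lambda x,y:(t,338+x/5.6,130+y/5.6); S=lambda x,y:(s,260+x/3.5,190+y/3.5)
obs={'cap':[(262,320),(238,132)],'pulltop':[(155,252),(286,80)],'tip':[(53,350),(216,107)],'hp':[(323,112),(433,245)],'++':[(655,70),(538,450)],'+-':[(720,424),(133,475)],'keep':[(375,472),(99,228)],'clearcap':[(670,350),(204,322)],'vial':[(600,166),(409,353)],'jar':[(168,490),(101,172)]}
if __name__=='__main__':
  for k,(a,b) in obs.items():
    x,e=tri(T(*a),S(*b)); print(k,x.round(4),e)
  for k,a,z in [('hp',(323,112),.058),('++',(655,70),.058),('+-',(720,424),.058),('keep',(375,472),.07)]: print(k,atz(*T(*a),z).round(4))
  for k,u,v in[('blue',327,177),('ambL',292,185),('pink',340,218)]: print(k,atz(t,u,v,.1).round(3))
E
python3 m.py
```

```text
cap [ 0.4462 -0.2149  0.1001] [1.8, 1.8]
pulltop [ 0.4771 -0.1604  0.1088] [0.3, 0.3]
tip [ 0.4333 -0.113   0.0642] [1.2, 1.2]
hp [ 0.5613 -0.256   0.0527] [0.2, 0.2]
++ [ 0.5873 -0.4341  0.0554] [1.0, 1.0]
+- [ 0.4003 -0.4628  0.0576] [2.5, 2.5]
keep [ 0.371  -0.2775  0.0704] [0.4, 0.4]
clearcap [ 0.4314 -0.4184  0.1099] [0.8, 0.8]
vial [ 0.53   -0.3951  0.0791] [0.8, 0.8]
jar [ 0.3624 -0.1742  0.0471] [0.9, 0.9]
hp [ 0.5599 -0.255   0.058 ]
++ [ 0.5856 -0.433   0.058 ]
+- [ 0.3978 -0.4628  0.058 ]
keep [ 0.3706 -0.2776  0.07  ]
blue [ 0.471 -0.053  0.1  ]
ambL [0.448 0.044 0.1  ]
pink [ 0.357 -0.09   0.1  ]
```

```bash
python3 -m pendant '[[[0,0,0.016,0.12,0.157,-0.012,0.8],[0,0,0.016,0.12,0.157,-0.012,0.8],[0,0,0.016,0.12,0.157,-0.012,0.8],[0,0,0.016,0.12,0.157,-0.012,0.8],[0,0,0.016,0.12,0.157,-0.012,0.8],[0,0,0.016,0.12,0.157,-0.012,0.8],[0,0,0.016,0.12,0.157,-0.012,0.8],[0,0,0.016,0.12,0.157,-0.012,0.8],[0,0,0.016,0.12,0.157,-0.012,0.8],[0,0,0.014,0.12,0.157,-0.012,0.8],[0,0,0,0,0,0,0.8],[0,0,0,0,0,0,0.8]]]'; python3 - <<'E'
from h import *
grab('wrist','w1'); s=manip.state(); print(s['joint_pos'].round(3),s['tool_rot'].round(4))
E
```

```text
time: 1.6
tool_pos: [0.4456, -0.2153, 0.2009]
tool_rot: [0.0, 0.913, -0.407, -0.0]
contact_force: [-0.5, -0.2, -0.9]
gripper_width: 0.802
[-0.601 -0.246  1.941 -0.     1.446  0.238] [ 1.000e-04  9.132e-01 -4.076e-01 -2.000e-04]
```

View pics/w1.png

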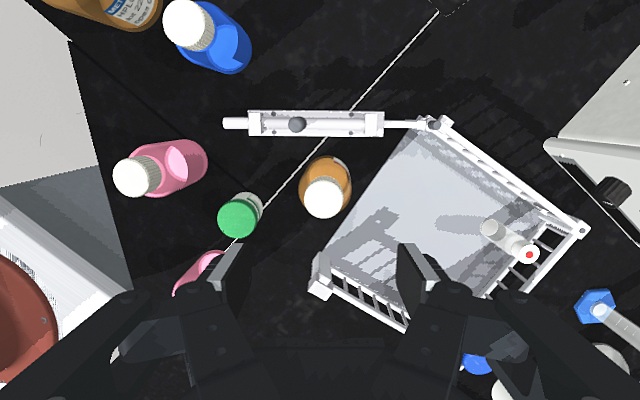

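The wrist view shows the amber cap top at (323,199), the pull tip at (297,125), the green jar at (238,217) and the keeper near (321,285). I'll triangulate these together with the fixed views.

```bash
python3 - <<'E'
from m import *
w=load('w1')
for k,p in {'cap':(323,199),'pulltop':(297,124),'tip':(224,124),'hp':(434,124),'++':(582,229),'keep':(321,287),'vial':(529,254),'jar':(238,217)}.items():
    a,b=obs[k]; print(k,*tri(T(*a),S(*b),(w,*p)),*tri(T(*a),(w,*p)))
print(atz(w,323,199,.102))
print('body base check', proj(w,(.446,-.215,.035)))
E
```

```text
cap [ 0.44654311 -0.21379519  0.09936691] [2.4, 1.5, 1.3] [ 0.44551501 -0.21531052  0.09082374] [1.2, 1.2]
pulltop [ 0.47752716 -0.15986429  0.1084568 ] [0.9, 0.2, 1.0] [ 0.47769002 -0.15998153  0.10590374] [0.9, 0.9]
tip [ 0.43325977 -0.11165326  0.06412348] [1.8, 1.3, 1.6] [ 0.43277963 -0.11173362  0.06688179] [1.4, 1.4]
hp [ 0.56048019 -0.25302726  0.05023021] [3.5, 1.7, 4.4] [ 0.5773269  -0.27214132 -0.031763  ] [2.4, 2.4]
++ [ 0.58769783 -0.43410535  0.05548863] [1.4, 0.6, 0.9] [ 0.58720617 -0.43359046  0.05623127] [1.1, 1.1]
keep [ 0.37173612 -0.27679384  0.06893941] [1.5, 1.0, 1.9] [ 0.37087343 -0.2788412   0.06237077] [0.5, 0.5]
vial [ 0.53063621 -0.39478231  0.07871407] [1.4, 0.3, 1.1] [ 0.5309078 -0.3960895  0.0763816] [1.1, 1.1]
jar [ 0.36350556 -0.17274257  0.04526466] [2.6, 1.0, 2.8] [ 0.36242637 -0.17344115  0.037875  ] [2.0, 2.0]
[ 0.44772979 -0.21217518  0.102     ]
body base check [324.01421084 184.94246894]
```

```bash
python3 -m pendant '[[[0,0,0,0.004,0.005,-0.14,0.8],[0,0,0,0,0,-0.14,0.8],[0,0,0,0,0,-0.14,0.8],[0,0,0,0,0,-0.14,0.8],[0,0,0,0,0,-0.104,0.8],[0,0,0,0,0,0,0.3],[0,0,0,0,0,0,0.3],[0,0,0,0,0,0,0.3],[0,0,0,0,0,0,0.3],[0,0,0,0,0,0,0.3],[0,0,0,0,0,0,0.3]]]'
```

```text
time: 3.02
tool_pos: [0.4471, -0.2139, 0.0354]
tool_rot: [0.0, 0.913, -0.407, 0.0]
contact_force: [0.0, 0.5, -2.3]
gripper_width: 0.539
```

```bash
python3 -m pendant '[[[0,0,0,0,0,0.08,0],[0,0,0,0,0,0.08,0],[0,0,0,0,0,0.08,0],[0,0,0,0.014,-0.08,0,0],[0,0,0,0.014,-0.1,0,0],[0,0,0,0.014,-0.1,0,0],[0,0,0,0.014,-0.09,0,0],[0,0,0,0.012,-0.07,0,0],[0,0,0,0,0,0,0],[0,0,0,0,0,-0.08,0],[0,0,0,0,0,-0.08,0],[0,0,0,0,0,-0.04,0],[0,0,0,0,0,0,0]]]'; python3 - <<'E'
from h import *
a=grab('side','s2')['frame'][190:360,240:440]; b=grab('wrist','w2')['frame']
cv2.imwrite('pics/c3.png',cv2.resize(a,None,fx=3.5,fy=3.5,interpolation=cv2.INTER_CUBIC))
E
```

```text
time: 4.65
tool_pos: [0.4631, -0.3227, 0.0434]
tool_rot: [-0.001, 0.913, -0.407, -0.002]
contact_force: [0.6, 0.5, -1.7]
gripper_width: 0.542
```

View pics/c3.png

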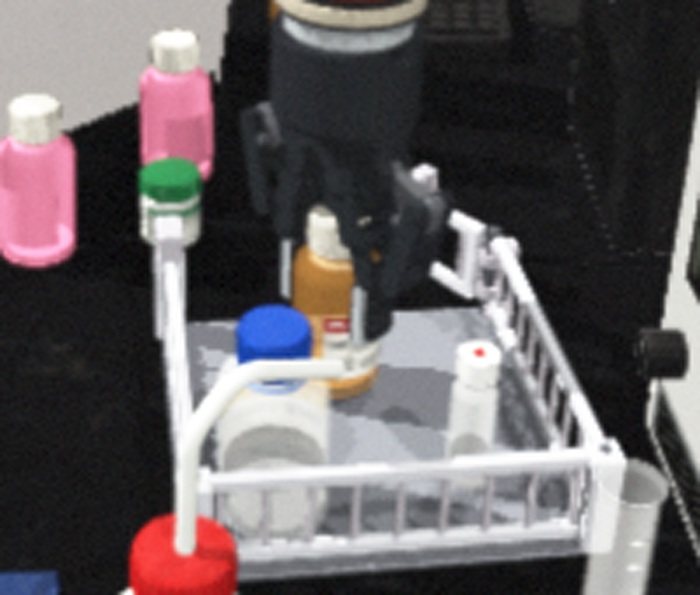

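The bottle is held inside the pen, about 4 mm above the floor. Its body right edge and cap, at (335,230) and (375,380), are consistent with upright, and the neighbours are clear.

```bash
python3 -m pendant '[[[0,0,0,0,0,-0.01,0],[0,0,0,0,0,-0.008,0],[0,0,0,0,0,0,0],[0,0,0,0,0,0,0]]]'
```

```text
time: 5.25
tool_pos: [0.4641, -0.324, 0.0409]
tool_rot: [0.0, 0.913, -0.407, 0.0]
contact_force: [-0.6, 0.1, -1.7]
gripper_width: 0.543
```

View pics/w2.png

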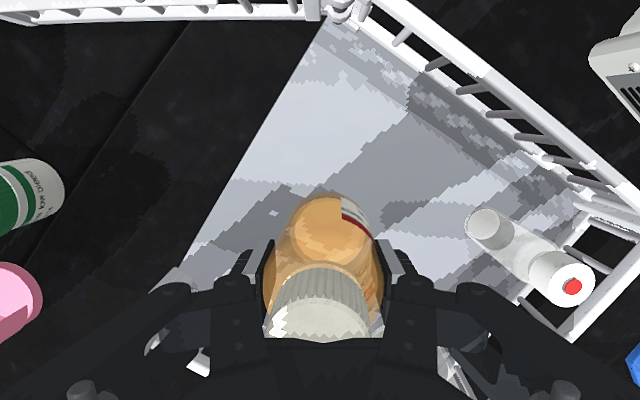

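The bottle sits centred and upright between the fingers. I'll lower the last 2–3 mm and open only part way.

```bash
python3 -m pendant '[[[0,0,0,0,0,-0.005,0],[0,0,0,0,0,-0.004,0],[0,0,0,0,0,0,0],[0,0,0,0,0,0,0]]]'
```

```text
time: 5.75
tool_pos: [0.464, -0.324, 0.0386]
tool_rot: [0.0, 0.913, -0.407, 0.0]
contact_force: [0.6, -0.1, -1.4]
gripper_width: 0.542
```

```bash
python3 -m pendant '[[[0,0,0,0,0,0,0.74],[0,0,0,0,0,0,0.74],[0,0,0,0,0,0,0.74],[0,0,0,0,0,0,0.74],[0,0,0,0,0,0.1,0.74],[0,0,0,0,0,0.15,0.74],[0,0,0,0,0,0.2,0.74],[0,0,0,0,0,0.2,0.6],[0,0,0,0,0,0,0.6],[0,0,0,0,0,0,0.6]]]'; python3 - <<'E'
from h import *
f=grab('wrist','w3');t=grab('top','t3');print(manip.state()['contact_force'])
E
```

```text
time: 7.0
tool_pos: [0.4638, -0.3237, 0.2006]
tool_rot: [-0.0, 0.913, -0.407, -0.0]
contact_force: [0.4, 0.5, 0.7]
gripper_width: 0.603
[ 0.0688428  -1.14355421 -0.62252796]
```

View pics/w3.png

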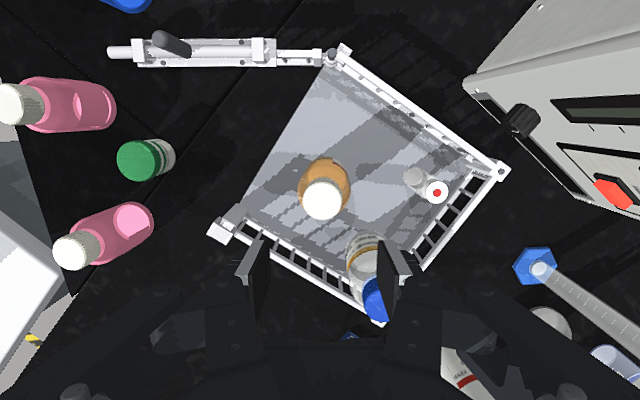

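The bottle stands upright in the pen at (323,195). The pull's top is at (162,37), the hinge at (332,57) and the keeper at (220,230). I'll refine the pull and hinge positions.

```bash
python3 - <<'E'
from m import *
w,w3=load('w1'),load('w3')
a,b=obs['pulltop']
print('pull',tri(T(*a),S(*b),(w,297,124),(w3,162,37)))
a,b=obs['keep']; K=tri(T(*a),S(*b),(w3,220,230)); print('keep',K)
print('++',tri(T(*obs['++'][0]),S(*obs['++'][1]),(w3,500,170)))
print('hinge post', atz(w3,332,57,.056), atz(w3,344,50,.056), atz(w,434,124,.056))
print('amber',atz(w3,322,199,.105))
# pen fit from corner posts (pen coords +-95)
from scipy.optimize import least_squares
pts=[((.0945,.095),(.5605,-.2545)),((-.095,.095),tuple(K[0][:2])),((.095,-.095),(.5872,-.434)),((-.095,-.095),(.399,-.4628))]
def r(p):
    c,s=np.cos(p[2]),np.sin(p[2]); return np.ravel([(p[0]+c*a[0]-s*a[1]-q[0],p[1]+s*a[0]+c*a[1]-q[1]) for a,q in pts])
o=least_squares(r,[.48,-.357,.14]); p=o.x; print('pen',p,o.fun.round(4))
R=np.array([[np.cos(p[2]),-np.sin(p[2])],[np.sin(p[2]),np.cos(p[2])]])
h=p[:2]+R@[.092,.095]; print('hinge',h)
for P in ((.4775,-.1599),(.433,-.1118)):
    d=R.T@(np.array(P)-h); print('r',np.hypot(*d),'ang',np.arctan2(d[1],-d[0]))
print('amber pen',R.T@(atz(w3,322,199,.105)[:2]-p[:2]))
E
```

```text
pull (array([ 0.47798045, -0.15961596,  0.10838471]), [1.4, 0.6, 0.5, 1.4])
keep (array([ 0.37168075, -0.27625836,  0.06901474]), [1.9, 0.7, 2.1])
++ (array([ 0.5876147 , -0.43379187,  0.05503523]), [1.3, 0.8, 0.6])
hinge post [ 0.55468926 -0.25134107  0.056     ] [ 0.56556727 -0.25514191  0.056     ] [ 0.55634192 -0.24784005  0.056     ]
amber [ 0.46604332 -0.3194711   0.105     ]
pen [ 0.47971898 -0.35687225  0.13918825] [-0.0004  0.0048  0.0008  0.0003 -0.0002 -0.0038 -0.0002 -0.0013]
hinge [ 0.55764901 -0.25002699]
r 0.12060985669399077 ang 0.9831183102435821
r 0.1861291904680444 ang 0.9761921860390754
amber pen [-0.00835439  0.03893679]
```

```bash
python3 -m pendant '[[[0,0,0,0.014,0.13,0,0.5],[0,0,0,0.014,0.18,0,0.5],[0,0,0,0.014,0.18,0,0.5],[0,0,0,0.014,0.165,0,0.5],[0,0,0,0,0,-0.12,0.5],[0,0,0,0,0,-0.12,0.5],[0,0,0,0,0,-0.12,0.5],[0,0,0,0,0,-0.12,0.5],[0,0,0,0,0,0,0.5],[0,0,0,0,0,0,0],[0,0,0,0,0,0,0],[0,0,0,0,0,0,0],[0,0,0,0,0,0,0],[0,0,0,0,0,0,0]]]'
```

```text
time: 8.85
tool_pos: [0.4788, -0.1606, 0.0824]
tool_rot: [0.0, 0.913, -0.407, 0.001]
contact_force: [-1.7, 0.2, 6.7]
gripper_width: 0.117
```

```bash
python3 -m pendant '[[[0,0,0,0.014,-0.016,0,0],[0,0,0,0.014,-0.016,0,0],[0,0,0,0.014,-0.015,0,0],[0,0,0,0.010,-0.011,0,0],[0,0,0,0,0,0,0],[0,0,0,0,0,0,0]]]'
```

```text
time: 9.6
tool_pos: [0.4912, -0.1746, 0.0824]
tool_rot: [-0.0, 0.913, -0.407, -0.0]
contact_force: [-3.8, 2.9, 6.9]
gripper_width: 0.118
```

```bash
python3 - <<'E'
import numpy as np
h=np.array([.5576,-.25]); r=.1005; a=np.linspace(np.deg2rad(131.4),np.pi+.139+.01,13)
p=h+r*np.c_[np.cos(a),np.sin(a)]
print((np.diff(p,axis=0)/.25).round(3).tolist(), (a[1]-a[0])/np.pi, p[-1])
E
```

```text
[[-0.024, -0.023], [-0.022, -0.025], [-0.02, -0.027], [-0.018, -0.028], [-0.015, -0.03], [-0.013, -0.031], [-0.01, -0.032], [-0.007, -0.033], [-0.005, -0.033], [-0.002, -0.033], [0.001, -0.033], [0.004, -0.033]] 0.026452347753448773 [ 0.45821354 -0.26491915]
```

```bash
python3 -m pendant '[[[0,0,0.0265,-0.024,-0.023,0,0],[0,0,0.0265,-0.022,-0.025,0,0],[0,0,0.0265,-0.02,-0.027,0,0],[0,0,0.0265,-0.018,-0.028,0,0],[0,0,0.0265,-0.015,-0.03,0,0],[0,0,0.0265,-0.013,-0.031,0,0],[0,0,0.0265,-0.01,-0.032,0,0],[0,0,0.0265,-0.007,-0.033,0,0],[0,0,0,0,0,0,0]]]'
```

```text
time: 10.72
tool_pos: [0.4577, -0.2327, 0.0824]
tool_rot: [0.0, 0.996, -0.086, -0.002]
contact_force: [-8.2, 0.6, 11.3]
gripper_width: 0.115
```

```bash
python3 -m pendant '[[[0,0,0.0265,-0.009,-0.033,0,0],[0,0,0.0265,-0.002,-0.033,0,0],[0,0,0.0265,0.001,-0.033,0,0],[0,0,0.0265,0.004,-0.033,0,0],[0,0,0,0,0,0,0],[0,0,0,0,0,0,0]]]'; python3 - <<'E'
from h import *
f=grab('wrist','w4');t=grab('top','t4');a=grab('side','s4')['frame'][190:360,240:440]
cv2.imwrite('pics/w4v.png',np.vstack([cv2.resize(f['frame'],(480,300)),cv2.resize(a,(353,300),interpolation=cv2.INTER_CUBIC)[:, :353].copy() if 0 else cv2.copyMakeBorder(cv2.resize(a,(353,300),interpolation=cv2.INTER_CUBIC),0,0,0,127,cv2.BORDER_CONSTANT)]))
E
```

```text
time: 11.48
tool_pos: [0.4569, -0.2642, 0.0824]
tool_rot: [-0.001, 0.997, 0.08, -0.001]
contact_force: [-5.4, 5.7, 11.2]
gripper_width: 0.118
```

View pics/w4v.png

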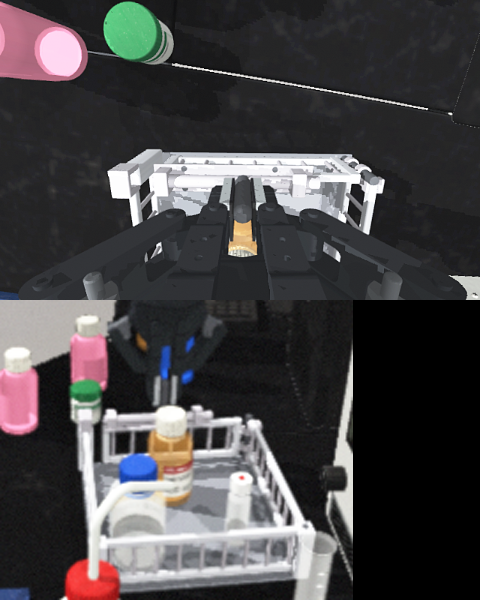

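The gate looks closed or nearly so, with the bolt back and all three things upright in the pen. I'll press a little more to confirm it against its stop.

```bash
python3 -m pendant '[[[0,0,0,0,-0.008,0,0],[0,0,0,0,-0.006,0,0],[0,0,0,0,0,0,0],[0,0,0,0,0,0,0]]]'
```

```text
time: 12.12
tool_pos: [0.4568, -0.2645, 0.0822]
tool_rot: [-0.005, 0.997, 0.08, -0.001]
contact_force: [-6.1, 17.3, 16.6]
gripper_width: 0.118
```

```bash
python3 -m pendant '[[[0,0,0,0,0.006,0,0],[0,0,0,-0.03,-0.004,0,0],[0,0,0,-0.03,-0.004,0,0],[0,0,0,-0.03,-0.004,0,0],[0,0,0,-0.03,-0.004,0,0],[0,0,0,-0.03,-0.004,0,0],[0,0,0,0,0,0,0],[0,0,0,0,0,0,0]]]'
```

```text
time: 13.12
tool_pos: [0.4212, -0.2698, 0.0823]
tool_rot: [-0.002, 0.997, 0.08, 0.002]
contact_force: [1.4, 11.3, 9.2]
gripper_width: 0.117
```

```bash
python3 -m pendant '[[[0,0,0,-0.008,-0.001,0,0],[0,0,0,-0.008,-0.001,0,0],[0,0,0,0,0,0,0],[0,0,0,0,0,0,0]]]'
```

```text
time: 13.62
tool_pos: [0.421, -0.2698, 0.0823]
tool_rot: [-0.002, 0.997, 0.08, 0.007]
contact_force: [18.5, 11.6, -0.7]
gripper_width: 0.115
```

```bash
python3 -m pendant '[[[0,0,0,0.012,0.008,0,0],[0,0,0,0,0,0,0],[0,0,0,0,0,0,0.45],[0,0,0,0,0,0,0.45],[0,0,0,0,0,0,0.45],[0,0,0,0,0,0,0.45],[0,0,0,0,0,0.15,0.45],[0,0,0,0,0,0.2,0.45],[0,0,0,0,0,0.2,0.45],[0,0,0,-0.1,0.2,0.1,0.45],[0,0,0,-0.1,0.2,0,0.45],[0,0,0,0,0,0,0.45],[0,0,0,0,0,0,0.45],[0,0,0,0,0,0,0.45]]]'; python3 - <<'E'
from h import *
f=grab('wrist','w5');t=grab('top','t5');a=grab('side','s5')
A=cv2.resize(f['frame'],(480,300)); 
B=cv2.resize(t['frame'][130:226,338:478],(437,300),interpolation=cv2.INTER_CUBIC); C=cv2.resize(a['frame'][190:360,240:440],(353,300),interpolation=cv2.INTER_CUBIC)
im=np.zeros((600,800,3),np.uint8); im[:300,:480]=A; im[300:,:437]=B; im[300:,437:790]=C; cv2.imwrite('pics/fin.png',im)
E
```

```text
time: 15.38
tool_pos: [0.369, -0.1712, 0.2433]
tool_rot: [-0.0, 0.997, 0.08, -0.0]
contact_force: [-0.6, 0.6, 0.3]
gripper_width: 0.448
```

View pics/fin.png

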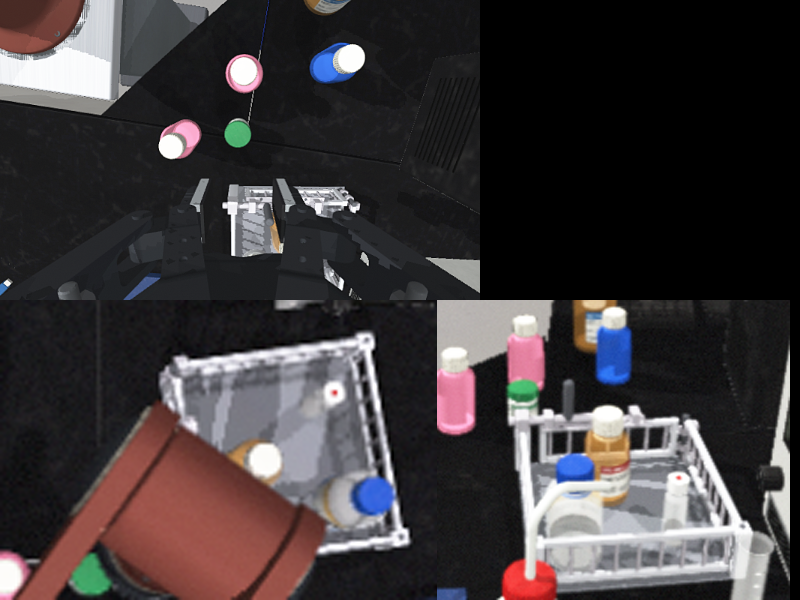

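All are upright and the gate is shut. In the wrist view the bolt reaches through the keeper at (235,205). I'll check the pull's top pixel, side (314,235), against the prediction, then hand in.

```bash
python3 - <<'E'
from h import *
s=load('s5'); y=.139
for tr in (.0,.031,.036): print(tr,proj(s,[.5576-(.1+tr)*np.cos(y),-.25-(.1+tr)*np.sin(y),.11]).round(1))
print(manip.state()['contact_force'].round(1)); print(manip.job_done())
E
```

```text
0.0 [333.6 235.4]
0.031 [317.7 236. ]
0.036 [315.2 236.1]
[-0.   1.3 -0.1]
the job is handed in; nothing more can be done
None
```

I stood the small amber bottle in the pen, shut the gate with its bolt drawn back, pushed the bolt across to its stop, and handed the job in at about 15.5 s of the 54 s allowed. No verdict is reported.

- **Bottle:** I set it down within about 1 mm of the pen floor and let go. It stands upright at about (-8, +39) mm in the pen frame, inside the 75 mm limit.
- **Gate:** I drew the bolt back about 20 mm to its stop and swung the gate shut by the pull. Pressing further raised the force to 17 N with almost no movement, so it was against its stop.
- **Bolt:** It travelled 36 mm, then stopped with the force rising to 18 N. In the last side picture the pull's top is at pixel column 314; I predicted 315 for fully home and 318 for 31 mm.
- **Other things:** The last pictures show the amber bottle, clear bottle and tall vial upright in the pen. The gripper was clear of everything. I saw no sign that the jar or large amber bottle had moved, but did not measure them; I did not look at the beaker and tin again.
- **Disagreements:** Two pen corner posts fitted 4–5 mm off, and the hinge post's position was loose between views. Neither affected the result.

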